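# Close the pillar die set and gauge its gap

## Task

Lower the loose top plate onto the two guide pillars of the small pressing die set until it sits level on its four stop screws, and let go of it. Then take the wedge gauge by its handle, lay it flat on the front ledge of the set and slide it thin end first, square to the front edge, into the middle of the gap between the two plates until it drags snugly on both without prising the top plate up. Finish while still holding the gauge at that depth so that the gap can be read off it, and leave the thread spools and the beeswax where they are.

Things in the scene. Friction and masses are not known exactly. Their poses are not given: they have to be found in the camera images.
- die_base: Lower half of the die set, screwed to the bench: grey metal plate 160 (x) by 144 (y) by 22 mm thick. Origin on the bench midway between the pillars; x points from the front of the set to the back, plate from x = -85 (front edge) to +75 mm. Two steel guide pillars, 16 mm diameter, bullet nosed, at x = 0, y = -50 and +50. Four stop screws, 12 mm diameter, at x = -40 and +40, y = -50 and +50.
- pillar_top (a point): Top of the guide pillar at y = +50 mm of the lower half, 63.5 mm above the bench; the other pillar is the same height. Axes as die_base.
- gap_mouth (a point): Where the gauge goes in: middle of the front ledge's back edge, on the lower plate (22 mm above the bench), right below the front edge of the seated top plate; +x goes into the gap. The ledge is flat, 30 mm deep, with screw heads 4 mm high at x = -20, y = -58 and +58. The rigid stop screws, all set alike, leave a gap of 5 to 7.6 mm, different each time, free for 41 mm up to the brass stamp.
- top_plate: Loose top half, about 0.85 kg: grey metal plate 110 (x) by 132 (y) by 16 mm with holes of 18 mm diameter at x = 0, y = -50 and +50, alike either way round. Origin: centre of its underside, z up. A brass stamp 28 (x) by 60 (y) mm stands 2 mm proud below; the plate starts resting on it on the bench. Only its weight holds it down on the stops: a forced wedge lifts its front edge.
- shank (a point): Grip point of the top plate: on the axis of its square steel shank (26 by 26 mm, sides parallel to x and y), 42 mm above the plate's underside. The shank runs from 20 to 53 mm above the underside and stands on a flange of 44 mm diameter. Axes as top_plate.
- wedge_gauge: Loose wedge gauge, 140 mm long, 0.12 kg, lying flat on the bench; x points from handle to thin tip, z up. Wooden handle 18 wide (y), 16 mm high from x = -40 to +36; origin on the underside below the middle of the handle. Steel blade 16 mm wide from x = 36 to 100, flat underneath, its top sloping 1 in 8 from 11 mm thick at the handle to 3 mm at the tip.
- gauge_tip (a point): Middle of the lower edge of the gauge's thin tip, 100 mm from the gauge's origin; axes as the gauge.
- spool_ochre: Bystander: spool of ochre thread, 43 mm diameter, 52 mm high, origin at the centre of its foot.
- spool_red: Bystander: spool of red thread, 43 mm diameter, 46 mm high, origin at the centre of its foot.
- beeswax: Bystander: yellow cake of beeswax, 38 by 58 by 17 mm, origin at the centre of its underside.

How it is judged:
By the outcome, as a careful person would: the job done as asked, in the order asked, and still so for the second after the job is handed in, while the arm keeps its last pose, push and grip.
It also fails if it takes over 69 s, if anything falls off the work surface, if the arm or the gripper's body presses on something with over 40 N, if the wrist force passes 120 N, or if a joint passes its speed limit or range.

## Robot

A 7-joint arm with a two-finger parallel gripper is mounted at the origin on the work surface; the furniture and walls round the work are solid. World frame = base frame: x ahead of the robot, y to its left, z up, the work surface at z = 0. Lengths are in m, angles in rad, forces in N, time in s.
With the tool pointing down it reaches from about 0.425 to 0.825 m from the base axis. Payload 3.6 kg.
Tool frame: the origin (TCP) lies midway between the tips of the shut fingers; the grasp point (between the pads) lies 19 mm behind it; z points along the fingers, y is the line along which they close (so a half turn about z gives the same grasp; the last joint's range is limited). The gripper opens to 93 mm and grips with 3 to 60 N. Pads are 15 mm wide; open, the fingers measure 128 mm over their backs; the gripper's body (75 mm by 188 mm) begins 65 mm behind the grasp point.
Start: joints at [1.204, 0.615, -0.013, 1.423, 0.008, 1.103, -0.04], TCP at [0.217, -0.613, 0.219] pointing down, gripper open.
Joint ranges: [-3.12, 3.12], [-0.3, 2.06], [-1.34, 1.32], [0.26, 2.42], [-1.36, 4.5], [0.01, 1.98], [-2.84, 2.84]. Speed limits (rad/s): [2.79, 2.79, 3.14, 3.14, 3.14, 3.14, 3.14].

## Interface

Orientations are given as a unit quaternion [x, y, z, w].
In Python, from bench import * gives the robot as it stands.
- The arm moves only by the tool drive_tool, never from a script. Its argument "targets" is a list of rows, each a list of 7 numbers: the finger opening in cm, from 0 to 9.3, then the shift along the tool's x, y, z in cm, then the turn, a rotation vector about the tool's x, y, z in degrees. A call has 1 to 20 rows; each row is the pose to reach, as a shift and turn from the pose commanded when the call began, along the tool's axes at that moment; what a row does not reach only later rows make up. A row lasts 1/8 s, in which the tool goes at most 62.5 mm and 10.7 degrees, less where a joint would pass 70% of its speed; a pose out of reach is approached as far as the arm can. A call with a gripper value outside its range is refused whole. The fingers move at their own pace and stop on an object; "grip_force" is the grip in N (left out, the last holds). Time passes only in rows, so rows that repeat a pose let the fingers close. It gives the time, the measured TCP pose, the force, the opening and the grip force at its end, in the units of the state.
- get_obs(): the state, without advancing time (a new reading comes with each control period).
- snapshot(name): name is "scene" or "side" or "wrist"; returns the picture (384x512x3 uint8, red, green, blue); there is no depth.
- get_calibration(name): a dict with "fx", "fy", "cx", "cy" (pixels), "D" ([k1, k2, p1, p2, k3] as OpenCV has them; the pictures are not rectified), "R" (3x3) and "t" (3): a world point X has camera coordinates R X + t; the wrist camera has in their place "T_tool_cam" (4x4, takes a point from camera to tool coordinates, whose origin is the TCP and whose axes are the flange's). Camera axes: x right, y down, z forward; pixel columns grow to the right and rows downward; lengths in m; the calibration is good to about 2 mm. A picture is of the moment at which its call begins: read the wrist's pose just before it. get_calibration takes no time and is no camera call.
- close_job(): hands the job in; it is judged then, once.
The state is a dict: "clock": time; "joint_positions": joint angles; "qd": joint speeds; "joint_torque": joint torques, N m; "tcp_pos": TCP position; "orientation": TCP orientation; "contact_force": force on the tool from outside, world axes, zero at the start; "ft_torque": the same for the moment, N m; "width": opening from 0.0 (shut) to 1.0 (fully open); "gripper_force": force on a finger pad.
Only numpy, scipy, OpenCV 4.12 (cv2) and the standard library are available. Lean on these libraries where they do the work, as an engineer would, in place of code of your own. Each camera call takes 0.05 s, during which the arm holds its last target. There are 200 camera calls.

## Working session

There is one attempt and no reset: what is moved stays moved. The work goes in short steps, Python scripts to look and compute and a tool call to move; the robot and the scene stay as the last step left them, time stands still between calls to the robot, and variables do not carry over. Pictures are saved under pics/ and viewed, at most 10 in all, crops included, and the job is handed in when it is done.

Besides the shell and the picture viewer there is one more tool, called after "Call:" as name([rows], argument=value, ...), one row to a line, values as JSON. drive_tool: Moves the arm, as the interface text tells. Its arguments: {"type":"object","properties":{"targets":{"type":"array"},"grip_force":{"type":"number"}},"required":["targets"]}

```bash
mkdir -p pics; ls; python3 - <<'E'
from bench import *
import cv2,numpy as np
print(get_obs())
a=snapshot("scene");b=snapshot("side")
cv2.imwrite("pics/scene0.png",a[:,:,::-1]);cv2.imwrite("pics/side0.png",b[:,:,::-1])
for n in("scene","side","wrist"):print(n,get_calibration(n))
E
```

```text
pics
{'clock': 0.0, 'joint_positions': array([ 1.20449079,  0.61594906, -0.01261457,  1.42489155,  0.00813764,
        1.1034177 , -0.0404095 ]), 'qd': array([ 0.00053047, -0.00122287, -0.00102681, -0.00118051, -0.00177998,
       -0.00053466,  0.00162586]), 'joint_torque': array([ 3.43959882e-04, -4.58938265e+01,  2.08778610e-01, -1.65745407e+01,
       -6.11422956e-02,  2.04701110e-02,  2.34619456e-04]), 'tcp_pos': array([ 0.21637797, -0.61207973,  0.21746428]), 'orientation': array([ 9.85594240e-01,  1.69122101e-01, -2.57098653e-04, -1.28189616e-03]), 'contact_force': array([-0.19550787,  0.05013655, -0.08235635]), 'ft_torque': array([0.00250463, 0.07061364, 0.00092133]), 'gripper_force': 0.0, 'width': 0.997911986970103}
scene {'fx': 493.15964342745093, 'fy': 493.15964342745093, 'cx': 264.48717467245245, 'cy': 194.46194118587684, 'D': array([-0.18583993,  0.        ,  0.        ,  0.        ,  0.        ]), 'R': array([[-0.41891294,  0.90802515, -0.00150769],
       [ 0.72458886,  0.33328389, -0.6032353 ],
       [-0.54725034, -0.25379554, -0.79756184]]), 't': array([ 0.17203077, 
[... 263 characters left out ...]
894],
       [ 0.85750154, -0.03134058, -0.51352593],
       [-0.51249076,  0.03568588, -0.8579509 ]]), 't': array([-0.03387994, -0.3628474 ,  1.47897845])}
wrist {'fx': 271.7771113091492, 'fy': 271.7771113091492, 'cx': 252.48855337145332, 'cy': 191.85596232974137, 'D': array([-0.00574124,  0.        ,  0.        ,  0.        ,  0.        ]), 'T_tool_cam': array([[-5.43532840e-04, -9.68857979e-01, -2.47616481e-01,
         6.73192212e-02],
       [ 9.99999719e-01, -3.98607987e-04, -6.35410688e-04,
         5.27119612e-04],
       [ 5.16920808e-04, -2.47616757e-01,  9.68857923e-01,
        -1.66785495e-01],
       [ 0.00000000e+00,  0.00000000e+00,  0.00000000e+00,
         1.00000000e+00]])}
```

View pics/scene0.png

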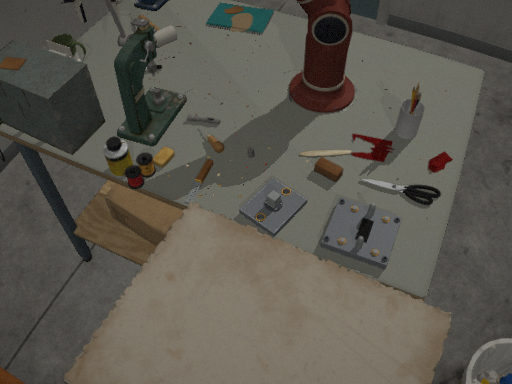

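View pics/side0.png

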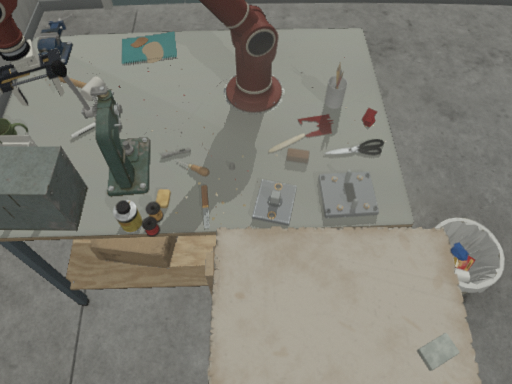

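```bash
python3 - <<'E'
import cv2,numpy as np
a=cv2.imread("pics/scene0.png");b=cv2.imread("pics/side0.png")
A=cv2.resize(a[130:280,160:420],None,fx=3,fy=3,interpolation=cv2.INTER_CUBIC)[:, :780]
cv2.imwrite("pics/c1.png",A[:450])
cv2.imwrite("pics/c2.png",cv2.resize(b[130:250,130:390],None,fx=3,fy=3,interpolation=cv2.INTER_CUBIC))
E
```

```text
(no output)
```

View pics/c1.png

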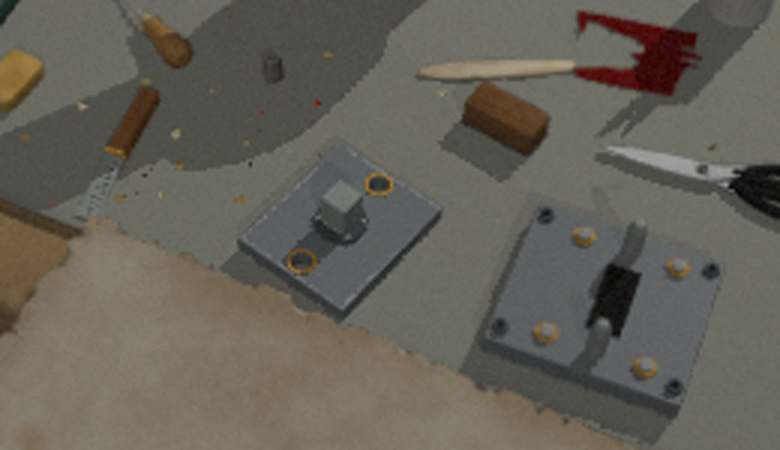

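View pics/c2.png

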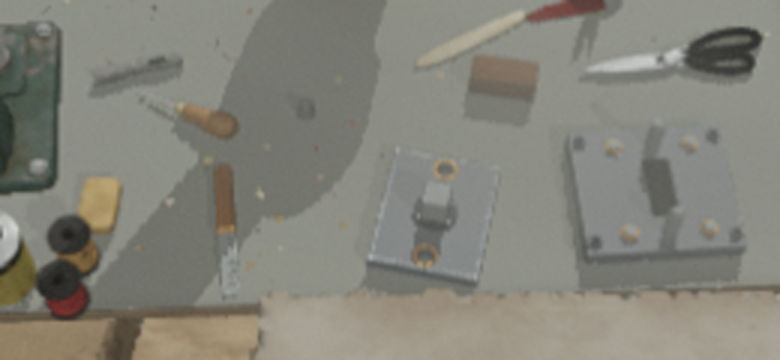

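```bash
cat > h.py <<'E'
import cv2,numpy as np
from bench import *
from scipy.spatial.transform import Rotation as Ro
def cam(n,obs=None):
    c=get_calibration(n);K=np.array([[c['fx'],0,c['cx']],[0,c['fy'],c['cy']],[0,0,1]])
    if 'R' in c: return K,c['D'],c['R'],c['t']
    T=np.eye(4);T[:3,:3]=Ro.from_quat(obs['orientation']).as_matrix();T[:3,3]=obs['tcp_pos']
    M=np.linalg.inv(T@c['T_tool_cam']);return K,c['D'],M[:3,:3],M[:3,3]
def ray(C,uv):
    K,D,R,t=C;u=cv2.undistortPoints(np.array(uv,float).reshape(1,1,2),K,D).ravel()
    d=R.T@np.array([u[0],u[1],1]);return -R.T@t,d
def onz(C,uv,z):
    o,d=ray(C,uv);return o+d*(z-o[2])/d[2]
def tri(Ca,ua,Cb,ub):
    oa,da=ray(Ca,ua);ob,db=ray(Cb,ub);A=np.c_[da,-db]
    s=np.linalg.lstsq(A,ob-oa,rcond=None)[0];p=oa+da*s[0];q=ob+db*s[1];return (p+q)/2,np.linalg.norm(p-q)
def proj(C,X):
    K,D,R,t=C;return cv2.projectPoints(np.array(X,float).reshape(-1,1,3),cv2.Rodrigues(R)[0],t,K,D)[0].reshape(-1,2)
E
python3 - <<'E'
from h import *
np.set_printoptions(precision=4,suppress=True)
a=cv2.imread("pics/scene0.png").astype(float);b=cv2.imread("pics/side0.png").astype(float)
Cs,Cd=cam("scene"),cam("side")
def cen(im,s,r=7):
    x,y=map(int,np.round(s));p=im[y-r:y+r+1,x-r:x+r+1];w=p[:,:,2]-p[:,:,0];w=np.clip(w-np.median(w)-15,0,None)
    g=np.mgrid[y-r:y+r+1,x-r:x+r+1];return np.array([(g[1]*w).sum(),(g[0]*w).sum()])/w.sum()
S=dict(s1=((354.7,209),(334.3,179.3)),s2=((386,219.3),(360,178)),s3=((342,240.7),(339.3,207.7)),s4=((375.3,252.3),(366.7,206)),b1=((286.3,191.3),(278.3,186.3)),b2=((260.3,217),(271.7,215)))
P={}
for k,(u,v) in S.items():
    u=cen(a,u);v=cen(b,v);z=.018 if k[0]=='b' else .026
    p,e=tri(Cs,u,Cd,v);print(k,u,v,p,e,onz(Cs,u,z)[:2],onz(Cd,v,z)[:2]);P[k]=(onz(Cs,u,z)+onz(Cd,v,z))/2
for i,j in("b1 b2","s1 s2","s3 s4","s1 s3","s2 s4"):pass
E
python3 - <<'E'
from h import *
for n in("scene","side"):
    im=cv2.imread(f"pics/{n}0.png");h=cv2.cvtColor(im,cv2.COLOR_BGR2HSV)
    m=((h[:,:,0]<16)&(h[:,:,1]>110)).astype(np.uint8)
    k,l,st,c=cv2.connectedComponentsWithStats(m)
    for i in range(1,k):
        if st[i,4]>40:
            pts=np.argwhere(l==i)[:,::-1].astype(np.float32);R=cv2.minAreaRect(pts)
            print(n,c[i].round(1),st[i,4],np.round(cv2.boxPoints(R),1).tolist() if 180<c[i][0]<230 else '')
E
```

```text
s1 [354.3635 208.836 ] [333.6136 178.9375] [0.3921 0.2338 0.0135] 0.0013970288118688677 [0.4005 0.2352] [0.4008 0.2305]
s2 [385.74   219.4695] [359.125  177.6118] [0.3904 0.3143 0.014 ] 0.001176321877346169 [0.3986 0.3146] [0.3987 0.3102]
s3 [341.5276 240.9378] [339.2386 207.7159] [0.4957 0.2362 0.0178] 0.002122629882218095 [0.4997 0.2372] [0.5013 0.2338]
s4 [374.6798 252.4614] [366.2169 205.9206] [0.4944 0.3172 0.0199] 0.0013227200329559339 [0.4975 0.3174] [0.4984 0.3149]
b1 [285.7604 191.0779] [277.7366 186.1489] [0.4122 0.059  0.0137] 0.0012953975602148303 [0.4145 0.0603] [0.4156 0.0585]
b2 [259.9423 216.8088] [271.339  214.9621] [0.5113 0.034  0.0157] 0.0014456043372617167 [0.512  0.0347] [0.5134 0.0337]
scene [325.7  45.1] 2455 
scene [233.5   9.8] 74 
scene [11.8 62.9] 220 
scene [320.9  95.7] 1403 
scene [413.7 104.5] 44 
scene [373.6 148.1] 385 
scene [438.7 162. ] 229 
scene [328.1 168.5] 365 
scene [204.7 169.7] 151 [[195.89999389648438, 177.89999389648438], [207.3000030517578, 157.89999389648438], [213.8000030517578, 161.60000610351562], [202.39999389648438, 181.60000610351562]]
scene [135.4 180.9] 90 
scene [  8.  377.7] 220 
side [ 8.8 26.4] 664 
side [369.  117.3] 149 
side [312.9 118.7] 56 
side [152.8 230.7] 72 
side [466.  263.3] 87 Traceback (most recent call last):
  File "<stdin>", line 13, in <module>
ValueError: too many values to unpack (expected 2)
```

```bash
python3 - <<'E'
from h import *
np.set_printoptions(precision=4,suppress=True)
Cs,Cd=cam("scene"),cam("side")
print("micro top",tri(Cs,(140,27),Cd,(98,88)),"base",onz(Cd,(128,170),0.01),[onz(Cd,p,.01)[:2] for p in((108,190),(150,190),(150,140))])
print("eyep",tri(Cs,(166,35),Cd,(92,84)))
print("handle",onz(Cs,(204.7,169.7),.014),onz(Cd,(204.7,196),.014))
for p in((204.5,186),(206,208),(207,226)):print(onz(Cd,p,.012)[:2])
print("box", [onz(Cd,p,0)[:2] for p in((80,225),(85,180))], "yellow can",onz(Cd,(128,225),0)[:2],onz(Cd,(155,200),0)[:2])
E
```

```text
micro top (array([ 0.2405, -0.4365,  0.2639]), np.float64(0.013989388408898702)) base [ 0.334  -0.4068  0.01  ] [array([ 0.4055, -0.4595]), array([ 0.4102, -0.3301]), array([ 0.2174, -0.349 ])]
eyep (array([-0.0628, -0.5965, -0.0041]), np.float64(0.004716668005429299))
handle [ 0.4352 -0.1598  0.014 ] [ 0.4398 -0.1623  0.014 ]
[ 0.4032 -0.1641]
[ 0.4799 -0.1576]
[ 0.5392 -0.1532]
box [array([ 0.5173, -0.5298]), array([ 0.3597, -0.5425])] yellow can [ 0.5219 -0.3865] [ 0.4401 -0.3143]
```

Call:
drive_tool([
  [9.3, 0, 0, -25, 0, 0, 0],
  [9.3, 0, 0, -25, 0, 0, 0],
  [9.3, 0, 0, -25, 0, 0, 0],
  [9.3, 0, 0, -25, 0, 0, 0],
  [9.3, 0, 0, -25, 0, 0, 0],
  [9.3, 32.4, -21.6, -25, 0, 0, 16],
  [9.3, 32.4, -21.6, -25, 0, 0, 16],
  [9.3, 32.4, -21.6, -25, 0, 0, 16],
  [9.3, 32.4, -21.6, -25, 0, 0, 16],
  [9.3, 32.4, -21.6, -25, 0, 0, 16],
  [9.3, 32.4, -21.6, -25, 0, 0, 16],
  [9.3, 32.4, -21.6, -25, 0, 0, 16],
  [9.3, 45.3, -53.9, -16, 0, 0, 34],
  [9.3, 45.3, -53.9, -16, 0, 0, 34],
  [9.3, 45.3, -53.9, -10, 0, 0, 34],
  [9.3, 45.3, -53.9, -10, 0, 0, 34],
  [9.3, 45.3, -53.9, -8, 0, 0, 34],
  [9.3, 45.3, -53.9, -8, 0, 0, 34],
  [9.3, 45.3, -53.9, -8, 0, 0, 34],
  [9.3, 45.3, -53.9, -8, 0, 0, 34],
])

```text
clock: 2.6
tcp_pos: [0.4629, 0.0465, 0.297]
orientation: [0.992, -0.125, -0.002, 0.001]
contact_force: [-0.2, -0.6, 0.1]
width: 0.999
gripper_force: 0.0
```

```bash
python3 - <<'E'
from h import *
np.set_printoptions(precision=4,suppress=True)
o=get_obs();im=snapshot("wrist")[:,:,::-1].copy();np.save("w1.npy",im);C=cam("wrist",o)
print(o['tcp_pos'],o['orientation'])
h=cv2.cvtColor(im,cv2.COLOR_BGR2HSV);m=((h[:,:,0]>8)&(h[:,:,0]<30)&(h[:,:,1]>120)).astype(np.uint8)
k,l,st,c=cv2.connectedComponentsWithStats(cv2.dilate(m,np.ones((3,3))))
for i in range(1,k):
    if st[i,4]>60:
        p=cv2.findNonZero((l==i).astype(np.uint8));e=cv2.fitEllipse(p);x,y,w,hh,_=st[i];u=(x+(w-1)/2,y+(hh-1)/2)
        print(st[i],e[0],u,onz(C,u,.018))
cv2.imwrite("pics/w1.png",cv2.resize(im,None,fx=1.5,fy=1.5))
E
```

```text
[0.4629 0.0465 0.297 ] [ 0.9921 -0.1255 -0.002   0.0006]
[485  41  27  45 694] (502.3545837402344, 64.4220199584961) (np.float64(498.0), np.float64(63.0)) [ 0.5192 -0.3541  0.018 ]
[449  74  28  30 597] (462.945556640625, 88.7678451538086) (np.float64(462.5), np.float64(88.5)) [ 0.4955 -0.2991  0.018 ]
[440 107  30  39 819] (454.54364013671875, 125.96121978759766) (np.float64(454.5), np.float64(126.0)) [ 0.4413 -0.283   0.018 ]
[367 123  23  48 654] (378.025146484375, 146.1614532470703) (np.float64(378.0), np.float64(146.5)) [ 0.4394 -0.1596  0.018 ]
[244 125  16  16 153] (251.8309326171875, 132.31732177734375) (np.float64(251.5), np.float64(132.5)) [0.5122 0.0341 0.018 ]
[244 186  16  14 139] (251.45013427734375, 192.69073486328125) (np.float64(251.5), np.float64(192.5)) [0.416 0.059 0.018]
[379 188  37  19 464] (395.58673095703125, 197.54750061035156) (np.float64(397.0), np.float64(197.0)) [ 0.3463 -0.1793  0.018 ]
[  60  246   40   60 1222] (80.84481048583984, 275.0599365234375) (np.float64(79.5), np.float64(275.5)) [0.342 0.406 0.018]
[ 405  246   41   60 1211] (423.9497375488281, 275.0865173339844) (np.float64(425.0), np.float64(275.5)) [ 0.1823 -0.2118  0.018 ]
[210 250  40  11 404] (230.44171142578125, 255.35133361816406) (np.float64(229.5), np.float64(255.0)) [0.3131 0.1266 0.018 ]
[ 224  313  288   28 6250] (381.1551818847656, 327.7876281738281) (np.float64(367.5), np.float64(326.5)) [ 0.0978 -0.0924  0.018 ]
```

View pics/w1.png

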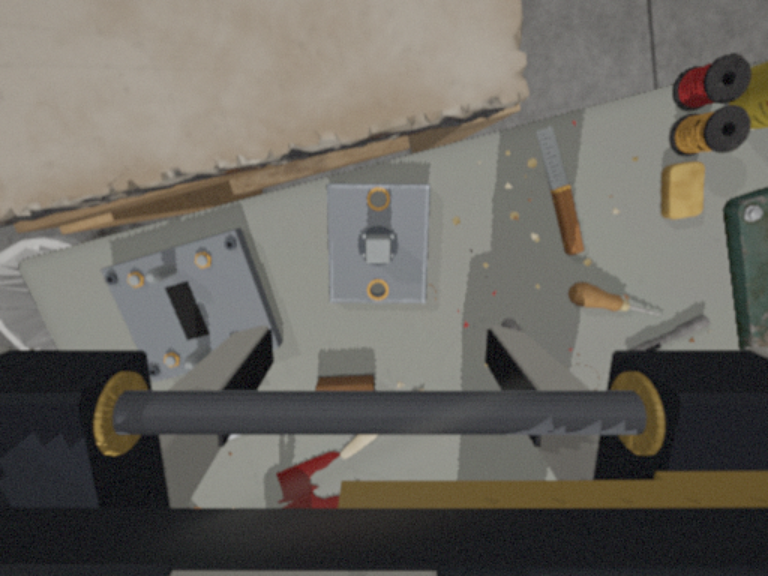

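Call:
drive_tool([
  [9.3, 0.1, 0, 6, 0, 0, 0],
  [9.3, 0.1, 0, 12, 0, 0, 0],
  [9.3, 0.1, 0, 18, 0, 0, 0],
  [9.3, 0.1, 0, 23, 0, 0, 0],
  [9.3, 0.1, 0, 26, 0, 0, 0],
  [9.3, 0.1, 0, 27, 0, 0, 0],
  [9.3, 0.1, 0, 27, 0, 0, 0],
  [4, 0.1, 0, 27, 0, 0, 0],
  [2, 0.1, 0, 27, 0, 0, 0],
  [2, 0.1, 0, 27, 0, 0, 0],
  [2, 0.1, 0, 27, 0, 0, 0],
  [2, 0.1, 0, 27, 0, 0, 0],
  [2, 0.1, 0, 27, 0, 0, 0],
  [2, 0.1, 0, 27, 0, 0, 0],
], grip_force=40)

```text
clock: 4.4
tcp_pos: [0.465, 0.0461, 0.0286]
orientation: [0.992, -0.126, -0.0, -0.0]
contact_force: [-0.3, -0.8, 0.2]
width: 0.299
gripper_force: 0.6
```

Call:
drive_tool([
  [2, 0, 0, 0, 0, 0, 0],
  [2, 0, 0, 0, 0, 0, 0],
  [2, 0, 0, 0, 0, 0, 0],
  [2, 0, 0, -1, 0, 0, 0],
  [2, 0, 0, -3, 0, 0, 0],
  [2, 0, 0, -6, 0, 0, 0],
  [2, 0, 0, -9, 0, 0, 0],
  [2, 0, 0, -12, 0, 0, 0],
  [2, 0, 0, -12, 0, 0, 0],
  [2, 0, 0, -12, 0, 0, 0],
], grip_force=40)

```text
clock: 5.65
tcp_pos: [0.4632, 0.0454, 0.1473]
orientation: [0.992, -0.127, -0.002, 0.001]
contact_force: [-0.6, -0.4, -7.6]
width: 0.281
gripper_force: 40.0
```

```bash
python3 - <<'E'
from h import *
im=np.load("w1.npy");s=cv2.imread("pics/scene0.png");d=cv2.imread("pics/side0.png")
A=cv2.resize(im[148:262,62:192],(390,342),interpolation=cv2.INTER_CUBIC)
B=cv2.resize(s[190:276,316:416],(400,344),interpolation=cv2.INTER_CUBIC)[:342]
D=cv2.resize(d[166:220,315:385],(280,216),interpolation=cv2.INTER_CUBIC)
O=np.zeros((342+216,790,3),np.uint8);O[:342,:390]=A;O[:342,390:]=B;O[342:,:280]=D
cv2.imwrite("pics/c3.png",O)
E
```

```text
(no output)
```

View pics/c3.png

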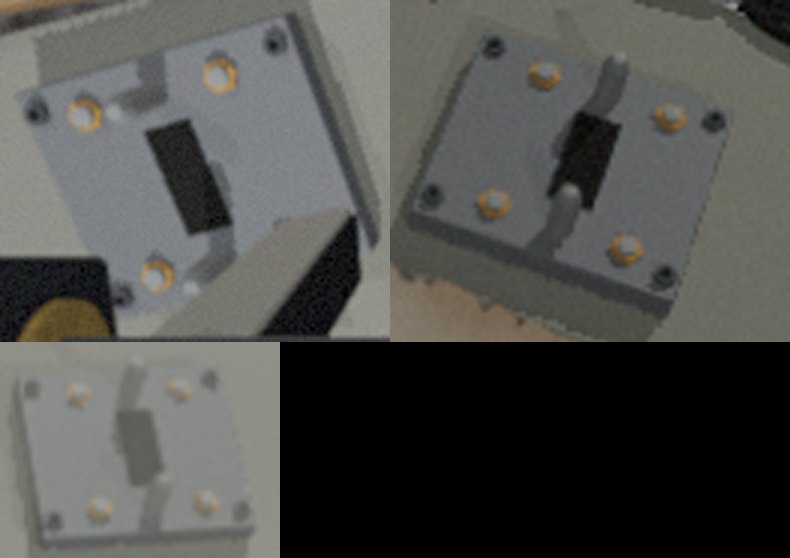

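```bash
cat >> h.py <<'E'
def trim(L):
    A=np.zeros((3,3));b=np.zeros(3)
    for C,u in L:
        o,d=ray(C,u);d=d/np.linalg.norm(d);M=(np.eye(3)-np.outer(d,d))/np.linalg.norm(C[3])**2;A+=M;b+=M@o
    return np.linalg.solve(A,b)
E
python3 - <<'E'
from h import *
np.set_printoptions(precision=4,suppress=True)
o=dict(tcp_pos=np.array([0.4629,0.0465,0.297]),orientation=np.array([0.9921,-0.1255,-0.002,0.0006]))
W,S,D=cam("wrist",o),cam("scene"),cam("side")
w=lambda x,y:((x+.5)/3-.5+62,(y+.5)/3-.5+148)
s=lambda x,y:((x-390+.5)/4-.5+316,(y+.5)/4-.5+190)
d=lambda x,y:((x+.5)/4-.5+315,(y-342+.5)/4-.5+166)
P={'Pa':(w(113,113),s(569,192),d(163,480),.062),'Pb':(w(190,290),s(620,60),d(138,362),.062),
's3':(w(220,76),(341.53,240.94),(339.24,207.72),.024),'s4':(w(85,115),(374.68,252.46),(366.22,205.92),.024),'s2':(w(157,277),(385.74,219.47),(359.12,177.6),.024)}
for k,v in P.items():
    L=list(zip((W,S,D),v));print(k,trim(L),trim(L[:2]),[onz(C,u,v[3])[:2] for C,u in L])
E
```

```text
Pa [0.4961 0.2767 0.0616] [0.4959 0.2769 0.0619] [array([0.4958, 0.277 ]), array([0.4968, 0.2764]), array([0.4978, 0.275 ])]
Pb [0.3944 0.275  0.0606] [0.3941 0.2758 0.0599] [array([0.3946, 0.2747]), array([0.3969, 0.2754]), array([0.3958, 0.2724])]
s3 [0.4973 0.2366 0.0213] [0.4972 0.2366 0.0218] [array([0.4974, 0.2356]), array([0.4984, 0.237 ]), array([0.5002, 0.2343])]
s4 [0.4954 0.3171 0.022 ] [0.4953 0.3172 0.0222] [array([0.4955, 0.316 ]), array([0.4962, 0.3174]), array([0.4973, 0.3156])]
s2 [0.3942 0.3143 0.0218] [0.3938 0.3151 0.0214] [array([0.3944, 0.3136]), array([0.3971, 0.3146]), array([0.3974, 0.3108])]
```

Call:
drive_tool([
  [2, -1.4, -4.4, 0, 0, 0, -4],
  [2, -2.9, -8.8, 0, 0, 0, -8],
  [2, -4.4, -13.1, 0, 0, 0, -12],
  [2, -5.9, -17.5, 0, 0, 0, -16],
  [2, -7.37, -21.88, 0, 0, 0, -16],
  [2, -7.37, -21.88, 2, 0, 0, -16],
  [2, -7.37, -21.88, 4, 0, 0, -16],
  [2, -7.37, -21.88, 4, 0, 0, -16],
  [2, -7.37, -21.88, 4, 0, 0, -16],
])

```text
clock: 6.78
tcp_pos: [0.4485, 0.2762, 0.1082]
orientation: [1.0, 0.013, -0.0, 0.0]
contact_force: [1.3, 0.0, -7.8]
width: 0.279
gripper_force: 40.0
```

```bash
python3 - <<'E'
from h import *
np.set_printoptions(precision=4,suppress=True)
o=get_obs();im=snapshot("wrist")[:,:,::-1].copy();np.save("w2.npy",im);C=cam("wrist",o)
print(o['tcp_pos'],o['orientation'],o['contact_force'])
T=np.eye(4);T[:3,:3]=Ro.from_quat(o['orientation']).as_matrix();T[:3,3]=o['tcp_pos'];Ti=np.linalg.inv(T)
h=cv2.cvtColor(im,cv2.COLOR_BGR2HSV);m=((h[:,:,0]>8)&(h[:,:,0]<30)&(h[:,:,1]>120)).astype(np.uint8)
k,l,st,c=cv2.connectedComponentsWithStats(cv2.dilate(m,np.ones((3,3))))
for i in range(1,k):
    if st[i,4]>60:
        x,y,w,hh,_=st[i];u=(x+(w-1)/2,y+(hh-1)/2)
        p=onz(C,u,o['tcp_pos'][2]-.0106);print(st[i],u,p,(Ti@np.r_[p,1])[:3])
x0=150;cv2.imwrite("pics/w2.png",np.vstack([cv2.resize(im,(512,384))[:200,:],cv2.resize(im[60:190,180:330],(512,390)) [:, :512]]))
E
```

```text
[0.4485 0.2762 0.1082] [ 0.9999  0.0127 -0.0005  0.0002] [ 1.3213  0.0376 -7.7999]
[360  46  27  13 137] (np.float64(373.0), np.float64(52.0)) [0.5585 0.2063 0.0976] [0.1082 0.0726 0.0105]
[ 39 124  18  20 172] (np.float64(47.5), np.float64(133.5)) [0.506  0.4083 0.0976] [ 0.0608 -0.1306  0.0105]
[ 52 125  18  19 196] (np.float64(60.5), np.float64(134.0)) [0.5059 0.4    0.0976] [ 0.0605 -0.1223  0.0105]
[233 133  40  39 677] (np.float64(252.5), np.float64(152.0)) [0.4974 0.2767 0.0976] [0.0489 0.0007 0.0106]
[194 246  15  59 559] (np.float64(201.0), np.float64(275.0)) [0.4069 0.3121 0.0976] [-0.0406 -0.037   0.0106]
[297 246  13  26 226] (np.float64(303.0), np.float64(258.5)) [0.4221 0.2385 0.0976] [-0.0273  0.037   0.0106]
[298 276  14  30 275] (np.float64(304.5), np.float64(290.5)) [0.3959 0.2355 0.0976] [-0.0536  0.0393  0.0107]
[236 289  33  15 221] (np.float64(252.0), np.float64(296.0)) [0.3903 0.2744 0.0976] [-0.0582  0.0003  0.0107]
[  75  313  365   27 7843] (np.float64(257.0), np.float64(326.0)) [0.3638 0.2699 0.0976] [-0.0848  0.0041  0.0107]
```

View pics/w2.png

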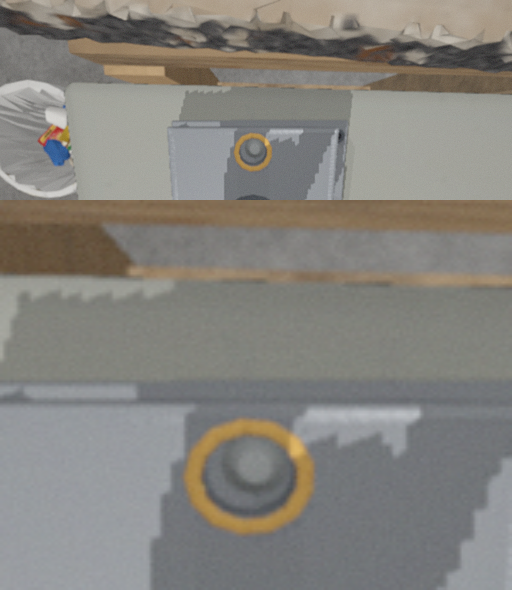

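```bash
python3 - <<'E'
from h import *
np.set_printoptions(precision=4,suppress=True)
o=get_obs();im=np.load("w2.npy");C=cam("wrist",o)
g=cv2.cvtColor(im,cv2.COLOR_BGR2GRAY)[140:160,244:264];print(g)
for u in((254,147.3),(254,148.5)):
    for z in(.0635,.06):print(u,z,onz(C,u,z))
E
```

```text
[[125 117 111 104 101 110 115 115 122 124 123 124 119 115 116 118 118 125
  135 137]
 [115 113 106 106 106 113 118 122 124 126 126 128 124 120 122 114 118 116
  120 130]
 [115 108 105 107 112 119 122 121 126 128 130 128 128 127 126 117 115 105
  113 119]
 [117 112 110 108 115 118 120 126 129 132 130 135 130 129 124 122 116 114
  107 107]
 [115 108 104 111 117 118 125 134 132 139 136 137 137 129 129 125 119 113
  107 101]
 [113 106 105 108 117 122 122 135 138 142 136 134 141 138 131 126 121 116
  110 106]
 [115 101 103 107 112 118 134 136 139 140 137 135 142 140 135 126 120 114
  111 102]
 [108 100 104 109 114 121 136 138 140 138 137 140 135 135 138 128 116 116
  111 105]
 [111  96  96 103 112 121 135 135 137 134 142 134 137 134 135 124 114 108
  105 102]
 [115 102 100  99 109 120 134 141 137 136 136 137 137 137 136 126 114 109
  103 102]
 [114 101  96  95  94 115 129 136 133 138 135 133 134 135 135 125 111 103
  104 103]
 [119 108  98  92  94 101 121 129 137 135 134 136 135 131 130 113 107  98
  103 101]
 [115 112  95  97  92  99 107 126 129 130 135 132 131 132 120 109 102  99
   95 104]
 [114 117 101  97  93  90 101 104 118 130 133 130 123 117 107  98  97  97
  100 102]
 [115 115 109 103  93  87  91  91  96 104 109 109 105 106  91  94  95  96
  100 106]
 [115 119 114 109 104  96  90  85  91  85  90  91  87  92  90  93  96 102
  107 105]
 [114 115 112 115 111 102  95  88  89  88  87  88  90  94  95  95 103 107
  110 102]
 [118 118 112 119 116 110 111 107  99  99  91  95 101 100 102 103 108 109
  103  90]
 [114 117 113 119 113 115 112 114 114 111 104  96 103 108 109 109 108 105
   93  84]
 [100 108 111 114 117 116 116 116 114 113 111 108 110 108 110 108 104  97
   83  78]]
(254, 147.3) 0.0635 [0.4978 0.2759 0.0635]
(254, 147.3) 0.06 [0.4975 0.2759 0.06  ]
(254, 148.5) 0.0635 [0.4969 0.2759 0.0635]
(254, 148.5) 0.06 [0.4966 0.2759 0.06  ]
```

Call:
drive_tool([
  [2, -0.05, 0.08, 0.8, 0, 0, 0],
  [2, -0.05, 0.08, 1.6, 0, 0, 0],
  [2, -0.05, 0.08, 2.2, 0, 0, 0],
  [2, -0.05, 0.08, 2.6, 0, 0, 0],
  [2, -0.05, 0.08, 2.8, 0, 0, 0],
  [2, -0.05, 0.08, 2.8, 0, 0, 0],
])

```text
clock: 7.58
tcp_pos: [0.4481, 0.2756, 0.0806]
orientation: [1.0, 0.013, -0.0, 0.0]
contact_force: [1.0, -0.4, -7.6]
width: 0.278
gripper_force: 40.0
```

Call:
drive_tool([
  [2, 0, 0, 0.5, 0, 0, 0],
  [2, 0, 0, 1.0, 0, 0, 0],
  [2, 0, 0, 1.4, 0, 0, 0],
  [2, 0, 0, 1.8, 0, 0, 0],
  [2, 0, 0, 1.9, 0, 0, 0],
  [2, 0, 0, 1.9, 0, 0, 0],
])

```text
clock: 8.32
tcp_pos: [0.4479, 0.2754, 0.0614]
orientation: [1.0, 0.013, -0.0, 0.0]
contact_force: [-1.6, -1.2, -8.8]
width: 0.277
gripper_force: 40.0
```

Call:
drive_tool([
  [2, 0, 0, 0.2, 0, 0, 0],
  [2, 0, 0, 0.4, 0, 0, 0],
  [2, 0, 0, 0.5, 0, 0, 0],
  [2, 0, 0, 0.55, 0, 0, 0],
  [2, 0, 0, 0.55, 0, 0, 0],
  [2, 0, 0, 0.55, 0, 0, 0],
])

```text
clock: 9.07
tcp_pos: [0.448, 0.2754, 0.0561]
orientation: [1.0, 0.013, -0.0, 0.0]
contact_force: [-1.2, -0.9, -7.3]
width: 0.277
gripper_force: 40.0
```

Call:
drive_tool([
  [2, 0, 0, 0.05, 0, 0, 0],
  [2, 0, 0, 0.1, 0, 0, 0],
  [2, 0, 0, 0.1, 0, 0, 0],
])

```text
clock: 9.45
tcp_pos: [0.448, 0.2754, 0.0552]
orientation: [1.0, 0.013, -0.0, 0.0]
contact_force: [-0.4, -2.7, -6.1]
width: 0.277
gripper_force: 40.0
```

Call:
drive_tool([
  [2, 0, 0, 0.05, 0, 0, 0],
  [2, 0, 0, 0.1, 0, 0, 0],
  [2, 0, 0, 0.1, 0, 0, 0],
])

```text
clock: 9.82
tcp_pos: [0.448, 0.2756, 0.055]
orientation: [1.0, 0.013, 0.0, 0.0]
contact_force: [-3.8, -3.2, 5.4]
width: 0.278
gripper_force: 40.0
```

Call:
drive_tool([
  [3.5, 0, 0, 0, 0, 0, 0],
  [5, 0, 0, 0, 0, 0, 0],
  [9.3, 0, 0, 0, 0, 0, 0],
  [9.3, 0, 0, 0, 0, 0, 0],
  [9.3, 0, 0, 0, 0, 0, 0],
  [9.3, 0, 0, 0, 0, 0, 0],
  [9.3, 0, 0, -1, 0, 0, 0],
  [9.3, 0, 0, -4, 0, 0, 0],
  [9.3, 0, 0, -10, 0, 0, 0],
  [9.3, 0, 0, -15, 0, 0, 0],
  [9.3, 0, 0, -15, 0, 0, 0],
])

```text
clock: 11.2
tcp_pos: [0.4504, 0.2775, 0.2091]
orientation: [1.0, 0.013, 0.005, -0.003]
contact_force: [0.0, -0.6, -0.2]
width: 0.999
gripper_force: 0.0
```

```bash
python3 - <<'E'
from h import *
np.set_printoptions(precision=4,suppress=True)
o=get_obs();im=snapshot("wrist")[:,:,::-1].copy();np.save("w3.npy",im);C=cam("wrist",o)
print(o['tcp_pos'],o['orientation'],o['contact_force'])
h=cv2.cvtColor(im,cv2.COLOR_BGR2HSV);m=((h[:,:,0]>8)&(h[:,:,0]<30)&(h[:,:,1]>120)).astype(np.uint8)
k,l,st,c=cv2.connectedComponentsWithStats(cv2.dilate(m,np.ones((3,3))))
for i in range(1,k):
    if st[i,4]>60:
        x,y,w,hh,_=st[i];u=(x+(w-1)/2,y+(hh-1)/2)
        print(st[i],u,onz(C,u,.0444),onz(C,u,.013))
sd=snapshot("side")[:,:,::-1];sc=snapshot("scene")[:,:,::-1]
cv2.imwrite("pics/c4.png",np.vstack([cv2.resize(im,None,fx=1.3,fy=1.3)[:330],np.hstack([cv2.resize(sc[190:276,310:410],(333,250)),cv2.resize(sd[150:225,310:410],(333,250))])]))
E
```

```text
[0.4504 0.2775 0.2091] [ 0.9999  0.0127  0.0045 -0.0029] [ 0.03   -0.6466 -0.2037]
[ 63 127  43  23 552] (np.float64(84.0), np.float64(138.0)) [0.4962 0.4824 0.0444] [0.4943 0.5018 0.013 ]
[245 131  21  22 242] (np.float64(255.0), np.float64(141.5)) [0.4972 0.2759 0.0444] [0.4953 0.2758 0.013 ]
[245 212  20  17 163] (np.float64(254.5), np.float64(220.0)) [0.3973 0.2739 0.0444] [0.3861 0.2735 0.013 ]
[  61  246   39   60 1216] (np.float64(80.0), np.float64(275.5)) [0.3103 0.511  0.0444] [0.2908 0.5331 0.013 ]
[ 406  246   39   62 1229] (np.float64(425.0), np.float64(276.5)) [0.3223 0.0397 0.0444] [0.3039 0.0172 0.013 ]
[ 226  310  286   31 6189] (np.float64(368.5), np.float64(325.0)) [0.243  0.1066 0.0444] [0.2172 0.0905 0.013 ]
```

View pics/c4.png

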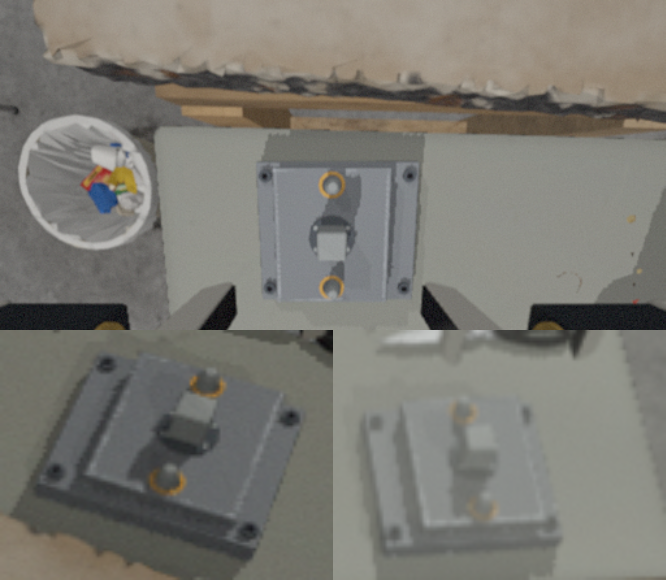

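Call:
drive_tool([
  [9.3, -0.3, 6, 0, 0, 0, 0],
  [9.3, -0.6, 12, 0, 0, 0, 0],
  [9.3, -1, 18, 0, 0, 0, -1],
  [9.3, -1.5, 24, 0, 0, 0, -2],
  [9.3, -1.8, 30, 0, 0, 0, -3],
  [9.3, -2.1, 36, 0, 0, 0, -3.5],
  [9.3, -2.3, 42, 0, 0, 0, -3.5],
  [9.3, -2.3, 43.8, 0, 0, 0, -3.5],
  [9.3, -2.3, 43.8, 0, 0, 0, -3.5],
  [9.3, -2.3, 43.8, 0, 0, 0, -3.5],
])

```text
clock: 12.6
tcp_pos: [0.4359, -0.1611, 0.2033]
orientation: [0.999, 0.045, -0.001, -0.001]
contact_force: [0.4, 1.1, -0.5]
width: 0.997
gripper_force: 0.0
```

```bash
python3 - <<'E'
from h import *
np.set_printoptions(precision=4,suppress=True)
# die heads from w3
o3=dict(tcp_pos=np.array([.4504,.2775,.2091]),orientation=np.array([.9999,.0127,.0045,-.0029]))
im=np.load("w3.npy");C=cam("wrist",o3);g=cv2.cvtColor(im,cv2.COLOR_BGR2GRAY).astype(float)
for s in((315.4,134.6),(311.5,220),(204,134.6),(207.5,221)):
    x,y=map(int,s);r=6;p=g[y-r:y+r+1,x-r:x+r+1];w=np.clip(80-p,0,None);G=np.mgrid[y-r:y+r+1,x-r:x+r+1]
    u=((G[1]*w).sum()/w.sum(),(G[0]*w).sum()/w.sum());print("head",u,onz(C,u,.0255))
o=get_obs();im=snapshot("wrist")[:,:,::-1].copy();np.save("w4.npy",im);C=cam("wrist",o)
print(o['tcp_pos'],o['orientation'])
h=cv2.cvtColor(im,cv2.COLOR_BGR2HSV);m=((h[:,:,0]<25)&(h[:,:,1]>110)).astype(np.uint8);m[240:]=0
k,l,st,c=cv2.connectedComponentsWithStats(m)
for i in range(1,k):
    if st[i,4]>150:
        R=cv2.boxPoints(cv2.minAreaRect(cv2.findNonZero((l==i).astype(np.uint8))));print(st[i],c[i]);print(np.array([onz(C,u,.012)[:2] for u in R]))
cv2.imwrite("pics/w4.png",im[:260])
E
```

```text
head (np.float64(314.9712837837838), np.float64(134.9206081081081)) [0.5061 0.2004 0.0255]
head (np.float64(310.04615384615386), np.float64(221.44102564102565)) [0.3905 0.1979 0.0255]
head (np.float64(203.22735042735042), np.float64(135.09230769230768)) [0.5024 0.3417 0.0255]
head (np.float64(207.1996402877698), np.float64(221.26438848920864)) [0.3869 0.3384 0.0255]
[ 0.4359 -0.1611  0.2033] [ 0.999   0.0445 -0.001  -0.0009]
[364  89  18  32 195] [370.6769 105.1692]
[[ 0.5545 -0.2887]
 [ 0.557  -0.3093]
 [ 0.5205 -0.3181]
 [ 0.5179 -0.297 ]]
[406 102  43  22 247] [424.4494 110.8947]
[[ 0.5292 -0.3462]
 [ 0.5637 -0.3786]
 [ 0.5481 -0.3981]
 [ 0.5128 -0.3657]]
[400 117  39  40 363] [418.0716 137.0275]
[[ 0.5243 -0.3398]
 [ 0.536  -0.3742]
 [ 0.4819 -0.4024]
 [ 0.4694 -0.3668]]
[352 125  22  31 338] [359.9497 138.5207]
[[ 0.4776 -0.2838]
 [ 0.5162 -0.2866]
 [ 0.5129 -0.3095]
 [ 0.4741 -0.3073]]
[248 145  14  56 677] [254.2969 172.2201]
[[ 0.4738 -0.152 ]
 [ 0.4753 -0.1689]
 [ 0.4011 -0.1761]
 [ 0.3995 -0.1583]]
[ 329  158   37   45 1060] [347.1651 179.1009]
[[ 0.4138 -0.2642]
 [ 0.4718 -0.272 ]
 [ 0.464  -0.3107]
 [ 0.4052 -0.3044]]
[241 225  30  15 296] [252.6926 233.4257]
[[ 0.341  -0.1533]
 [ 0.3622 -0.1516]
 [ 0.3659 -0.1922]
 [ 0.3447 -0.1944]]
```

View pics/w4.png

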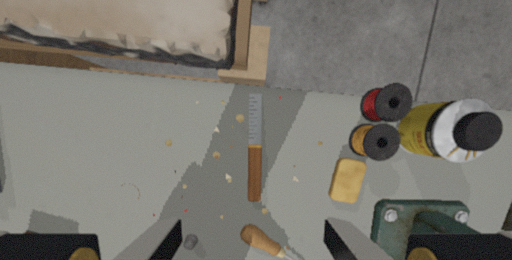

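Call:
drive_tool([
  [9.3, 0.2, 0.3, 5, 0, 0, 0],
  [9.3, 0.2, 0.3, 10, 0, 0, 0],
  [9.3, 0.2, 0.3, 15, 0, 0, 0],
  [9.3, 0.2, 0.3, 18, 0, 0, 0],
  [9.3, 0.2, 0.3, 19.3, 0, 0, 0],
  [9.3, 0.2, 0.3, 19.8, 0, 0, 0],
  [9.3, 0.2, 0.3, 19.8, 0, 0, 0],
  [9.3, 0.2, 0.3, 19.8, 0, 0, 0],
])

```text
clock: 13.65
tcp_pos: [0.4394, -0.1658, 0.0072]
orientation: [0.999, 0.043, 0.001, 0.0]
contact_force: [0.8, -0.8, 0.3]
width: 1.003
gripper_force: 0.0
```

Call:
drive_tool([
  [9.3, 0, -0.15, 0.3, 0, 0, 0],
  [6, 0, -0.15, 0.3, 0, 0, 0],
  [3, 0, -0.15, 0.3, 0, 0, 0],
  [1, 0, -0.15, 0.3, 0, 0, 0],
  [1, 0, -0.15, 0.3, 0, 0, 0],
  [1, 0, -0.15, 0.3, 0, 0, 0],
  [1, 0, -0.15, 0.3, 0, 0, 0],
  [1, 0, -0.15, 0.3, 0, 0, 0],
  [1, 0, -0.15, 0.3, 0, 0, 0],
  [1, 0, -0.15, 0.3, 0, 0, 0],
], grip_force=40)

```text
clock: 14.9
tcp_pos: [0.4384, -0.164, 0.0032]
orientation: [0.999, 0.043, -0.0, -0.0]
contact_force: [-0.5, 0.5, -0.5]
width: 0.187
gripper_force: 40.0
```

Call:
drive_tool([
  [1, 0, 0, 0, 0, 0, 0],
  [1, 0, 0, 0, 0, 0, 0],
  [1, 0, 0, 0, 0, 0, 0],
])

```text
clock: 15.28
tcp_pos: [0.4384, -0.164, 0.0032]
orientation: [0.999, 0.043, -0.0, -0.0]
contact_force: [-1.1, 0.1, 0.3]
width: 0.19
gripper_force: 40.0
```

Call:
drive_tool([
  [1, 0, 0, -2, 0, 0, 0],
  [1, 0, 0, -6, 0, 0, 0],
  [1, 0, 0, -10, 0, 0, 0],
  [1, 0.4, -3, -10, 0, 0, -9],
  [1, 0.8, -6, -10, 0, 0, -18],
  [1, 1.2, -9, -10, 0, 0, -27],
  [1, 1.6, -12, -10, 0, 0, -36],
  [1, 2, -15, -10, 0, 0, -45],
  [1, 2.4, -18, -10, 0, 0, -54],
  [1, 2.8, -21, -10, 0, 0, -63],
  [1, 3.2, -24, -10, 0, 0, -72],
  [1, 3.55, -26.65, -10, 0, 0, -81],
  [1, 3.55, -26.65, -10, 0, 0, -86.4],
  [1, 3.55, -26.65, -8, 0, 0, -86.4],
  [1, 3.55, -26.65, -6, 0, 0, -86.4],
  [1, 3.55, -26.65, -5, 0, 0, -86.4],
  [1, 3.55, -26.65, -5, 0, 0, -86.4],
  [1, 3.55, -26.65, -5, 0, 0, -86.4],
])

```text
clock: 17.52
tcp_pos: [0.4512, 0.1046, 0.0536]
orientation: [0.699, 0.716, 0.0, 0.0]
contact_force: [-0.2, 0.0, -1.0]
width: 0.187
gripper_force: 40.0
```

```bash
python3 - <<'E'
from h import *
np.set_printoptions(precision=4,suppress=True)
o=get_obs();im=snapshot("wrist")[:,:,::-1].copy();np.save("w5.npy",im);C=cam("wrist",o)
R=Ro.from_quat(o['orientation']).as_matrix();print(o['tcp_pos'],o['orientation'],"yaw",np.degrees(np.arctan2(R[1,0],R[0,0])),"toolz",R[:,2],o['contact_force'])
T=o['tcp_pos']
print("pred tip",proj(C,T+R@[.1,0,.0032]),"mouth",proj(C,(.4481,.2195,.022)),"plate front edge",proj(C,[(.4481+.066,.2195+.0015,.0444),(.4481-.066,.2195-.0015,.0444)]))
cv2.imwrite("pics/w5.png",cv2.resize(im[:260],(768,390)))
E
```

```text
[0.4512 0.1046 0.0536] [0.6986 0.7155 0.0005 0.0002] yaw 91.37173231648038 toolz [ 0.001   0.0004 -1.    ] [-0.2003  0.0019 -0.9945]
pred tip [[253.8228  64.5005]] mouth [[253.14    49.0774]] plate front edge [[365.8209  39.3072]
 [140.6072  39.0876]]
```

View pics/w5.png

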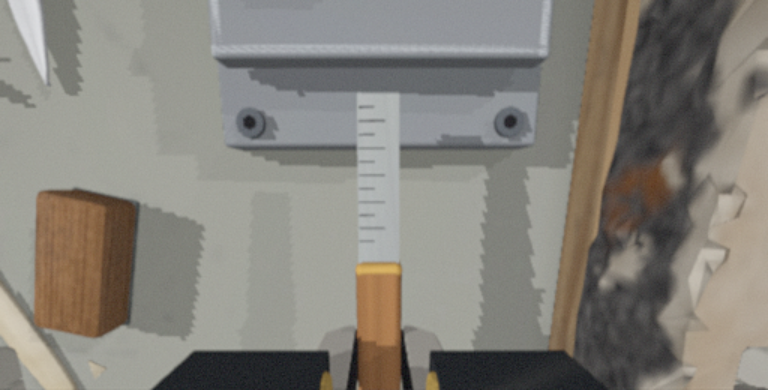

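Call:
drive_tool([
  [1, 0, 0.1, 1, 0, 0, -0.3],
  [1, 0, 0.1, 2, 0, 0, -0.3],
  [1, 0, 0.1, 2.5, 0, 0, -0.3],
  [1, 0, 0.1, 2.7, 0, 0, -0.3],
  [1, 0, 0.1, 2.7, 0, 0, -0.3],
  [1, 0, 0.1, 2.7, 0, 0, -0.3],
])

```text
clock: 18.32
tcp_pos: [0.4519, 0.1045, 0.0264]
orientation: [0.697, 0.717, 0.0, 0.0]
contact_force: [0.1, 0.2, -1.7]
width: 0.187
gripper_force: 40.0
```

Call:
drive_tool([
  [1, 0, 0, 0.05, 0, 0, 0],
  [1, 0, 0, 0.1, 0, 0, 0],
  [1, 0, 0, 0.1, 0, 0, 0],
])

```text
clock: 18.7
tcp_pos: [0.4519, 0.1044, 0.0253]
orientation: [0.697, 0.717, 0.0, 0.0]
contact_force: [-0.3, -1.0, -1.3]
width: 0.189
gripper_force: 40.0
```

Call:
drive_tool([
  [1, 0, 0, 0.05, 0, 0, 0],
  [1, 0, 0, 0.05, 0, 0, 0],
])

```text
clock: 18.95
tcp_pos: [0.4519, 0.1044, 0.0248]
orientation: [0.697, 0.717, 0.0, 0.0]
contact_force: [0.6, -1.2, 0.2]
width: 0.192
gripper_force: 40.0
```

Call:
drive_tool([
  [1, 0.5, 0, 0, 0, 0, 0],
  [1, 1.0, 0, 0, 0, 0, 0],
  [1, 1.5, 0, 0, 0, 0, 0],
  [1, 2.0, 0, 0, 0, 0, 0],
  [1, 2.5, 0, 0, 0, 0, 0],
  [1, 3.0, 0, 0, 0, 0, 0],
  [1, 3.3, 0, 0, 0, 0, 0],
  [1, 3.4, 0, 0, 0, 0, 0],
  [1, 3.4, 0, 0, 0, 0, 0],
  [1, 3.4, 0, 0, 0, 0, 0],
])

```text
clock: 20.2
tcp_pos: [0.4508, 0.1385, 0.0247]
orientation: [0.697, 0.717, 0.0, -0.0]
contact_force: [-0.1, -1.9, 2.4]
width: 0.189
gripper_force: 40.0
```

```bash
python3 - <<'E'
from h import *
np.set_printoptions(precision=4,suppress=True)
o=get_obs();im=snapshot("wrist")[:,:,::-1].copy();np.save("w6.npy",im);C=cam("wrist",o)
for k in('tcp_pos','orientation','contact_force','ft_torque'):print(o[k])
g=cv2.cvtColor(im,cv2.COLOR_BGR2GRAY)
for r in (80,100,120,140):
    row=g[r,225:285].astype(int);d=np.diff(row);print(r,225+np.argmax(d),225+np.argmin(d),d.max(),d.min())
e=cv2.Canny(g,40,100)[:130];L=cv2.HoughLinesP(e,1,np.pi/720,35,minLineLength=50,maxLineGap=6)
for l in L.reshape(-1,4):
    if abs(l[3]-l[1])<6:print(l,np.degrees(np.arctan2(l[3]-l[1],l[2]-l[0])))
    elif abs(l[2]-l[0])<6 and 225<l[0]<285:print("v",l)
E
```

```text
[0.4508 0.1385 0.0247]
[ 0.6968  0.7173  0.0001 -0.0001]
[-0.1319 -1.9275  2.4014]
[-0.3408 -0.0442  0.0351]
80 270 225 4 -4
100 237 265 12 -14
120 237 266 20 -32
140 238 265 22 -31
[257  97 351  97] 0.0
[126  84 345  85] 0.26162274569479377
[143  94 353  94] 0.0
[176  89 231  89] 0.0
[279 114 338 116] 1.9414863909143774
```

Call:
drive_tool([
  [1, 0.1, 0, -0.02, 0, 0, 0],
  [1, 0.2, 0, -0.02, 0, 0, 0],
  [1, 0.3, 0, -0.02, 0, 0, 0],
  [1, 0.3, 0, -0.02, 0, 0, 0],
])

```text
clock: 20.75
tcp_pos: [0.4507, 0.1417, 0.0249]
orientation: [0.697, 0.717, 0.0, -0.0]
contact_force: [0.5, -2.1, 2.4]
width: 0.19
gripper_force: 40.0
```

Call:
drive_tool([
  [1, 0.05, 0, 0, 0, 0, 0],
  [1, 0.1, 0, 0, 0, 0, 0],
  [1, 0.1, 0, 0, 0, 0, 0],
])

```text
clock: 21.12
tcp_pos: [0.4506, 0.1425, 0.0249]
orientation: [0.697, 0.717, 0.0, -0.0]
contact_force: [0.2, -2.4, 1.7]
width: 0.191
gripper_force: 40.0
```

Call:
drive_tool([
  [1, 0.05, 0, 0, 0, 0, 0],
  [1, 0.1, 0, 0, 0, 0, 0],
  [1, 0.1, 0, 0, 0, 0, 0],
])

```text
clock: 21.5
tcp_pos: [0.4506, 0.1435, 0.0249]
orientation: [0.697, 0.717, 0.0, -0.0]
contact_force: [1.2, -2.5, 1.3]
width: 0.19
gripper_force: 40.0
```

Call:
drive_tool([
  [1, 0.05, 0, 0, 0, 0, 0],
  [1, 0.05, 0, 0, 0, 0, 0],
])

```text
clock: 21.75
tcp_pos: [0.4506, 0.144, 0.0249]
orientation: [0.697, 0.717, 0.0, -0.0]
contact_force: [0.8, -2.1, 2.0]
width: 0.187
gripper_force: 40.0
```

Call:
drive_tool([
  [1, 0.05, 0, 0, 0, 0, 0],
  [1, 0.05, 0, 0, 0, 0, 0],
])

```text
clock: 22.0
tcp_pos: [0.4506, 0.1445, 0.0249]
orientation: [0.697, 0.717, 0.0, -0.0]
contact_force: [0.4, -1.6, 2.5]
width: 0.19
gripper_force: 40.0
```

Call:
drive_tool([
  [1, 0.05, 0, 0, 0, 0, 0],
  [1, 0.05, 0, 0, 0, 0, 0],
])

```text
clock: 22.25
tcp_pos: [0.4506, 0.1447, 0.0249]
orientation: [0.697, 0.717, -0.0, 0.0]
contact_force: [-1.1, -2.3, 2.2]
width: 0.189
gripper_force: 40.0
```

Call:
drive_tool([
  [1, 0.05, 0, 0, 0, 0, 0],
  [1, 0.05, 0, 0, 0, 0, 0],
])

```text
clock: 22.5
tcp_pos: [0.4506, 0.145, 0.0249]
orientation: [0.697, 0.717, -0.0, 0.0]
contact_force: [-0.3, -4.3, 2.7]
width: 0.185
gripper_force: 40.0
```

Call:
drive_tool([
  [1, 0.03, 0, 0, 0, 0, 0],
  [1, 0.03, 0, 0, 0, 0, 0],
  [1, 0.03, 0, 0, 0, 0, 0],
])

```text
clock: 22.88
tcp_pos: [0.4505, 0.1451, 0.0249]
orientation: [0.697, 0.717, -0.0, 0.0]
contact_force: [-0.2, -5.2, 2.4]
width: 0.193
gripper_force: 40.0
```

Call:
drive_tool([
  [1, 0, 0, 0, 0, 0, 0],
  [1, 0, 0, 0, 0, 0, 0],
])

```text
clock: 23.12
tcp_pos: [0.4505, 0.1452, 0.0249]
orientation: [0.697, 0.717, -0.0, 0.0]
contact_force: [1.0, -5.2, 4.0]
width: 0.187
gripper_force: 40.0
```

```bash
python3 -c "
from bench import *
o=get_obs();print(o['clock'],o['contact_force'],o['tcp_pos']);print(close_job())"
```

```text
23.125 [ 1.0161061  -5.23021562  3.99806767] [0.45050779 0.14515512 0.02486328]
the job is handed in; nothing more can be done
None
```

The top plate is seated on its stop screws and released. The gauge is still held snug about 26.7 mm into the middle of the gap, which reads about 6.3 mm; seating and snugness were judged from forces and positions rather than a final picture, and the job was handed in at 23.1 s.

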